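# Clear the test bed and slide the controller under the probe head

### The arm

A 6-joint arm with a two-finger parallel gripper is mounted at the origin on the work surface. World frame = base frame: x ahead of the robot, y to its left, z up, the work surface at z = 0. Lengths are in m, angles in rad, forces in N, time in s.
With the tool pointing down it reaches from about 0.375 to 0.975 m from the base axis. Payload 3.8 kg.
Tool frame: the origin (TCP) lies on the centre line of the jaws, within the pads' length; the fingertips stand 22 mm ahead of it and the grasp point (between the pads) lies 3 mm ahead of it; y points along the fingers, x is the direction in which the jaws open and shut, and the axes are right-handed (so a half turn about y gives the same grasp; the last joint's range is limited). The gripper opens to 85 mm and grips with 20 to 120 N. Pads are 22 mm wide; open, the fingers measure 114 mm over their backs; the gripper's body (76 mm by 85 mm) begins 54 mm behind the grasp point. The pads swing forward as they close: fully open they stand 13 mm farther back than shut.
Start: joints at [-1.368, 0.264, 1.604, -0, 1.274, -0.037], TCP at [0.16, -0.656, 0.253] pointing down, gripper open.
Joint ranges: [-2.63, 2.63], [-0.94, 2.18], [0.31, 2.57], [-1.31, 4.45], [0, 2.66], [-2.55, 2.55]. Speed limits (rad/s): [2.57, 2.57, 3.14, 3.14, 3.14, 3.14].

### API

Orientations are given as a rotation vector (axis times angle).
In Python, from station import manip gives the robot as it stands.
- The arm moves only by the tool apply_moves, never from a script. Its argument "plan" is a list of rows, each an object of numbers: "dx", "dy", "dz": the shift along the tool's x, y, z in mm; "wx", "wy", "wz": the turn, a rotation vector about the tool's x, y, z in rad; "jaw": the finger opening in mm, from 0 to 85.4. A call has 1 to 20 rows; each row is the pose to reach, as a shift and turn from the pose measured when the call began, along the tool's axes at that moment; what a row does not reach only later rows make up. A row lasts 1/12 s, in which the tool goes at most 41.7 mm and 7.16 degrees, less where a joint would pass 70% of its speed; a pose out of reach is approached as far as the arm can. A call with a gripper value outside its range is refused whole. The fingers move at their own pace and stop on an object; "squeeze" is the grip in N (left out, the last holds). Time passes only in rows, so rows that repeat a pose let the fingers close. It gives the time, the measured TCP pose, the force and the opening at its end, in the units of the state.
- manip.get_state(): the state, without advancing time (a new reading comes with each control period).
- manip.get_image(name): name is "scene" or "top" or "wrist"; returns a dict with "pixels" (420x560x3 uint8, red, green, blue), "fx", "fy", "cx", "cy" (pixels), "cam_to_world" (4x4, takes a point from camera to world coordinates); the wrist camera has in their place "tool_from_camera" (4x4, takes a point from camera to tool coordinates, whose origin is the TCP and whose axes are the tool frame's). Camera axes: x right, y down, z forward; pixel columns grow to the right and rows downward; lengths in m; the calibration is good to about 2 mm. A picture is of the moment at which its call begins: read the wrist's pose just before it. There is no depth.
- manip.sign_off(): hands the job in, once; it reports no verdict.
The state is a dict: "time_s": time; "q": joint angles; "joint_velocities": joint speeds; "joint_torque": joint torques, N m; "ee_pos": TCP position; "eef_rot": TCP orientation; "contact_force": force on the tool from outside, world axes, zero at the start; "torque": the same for the moment, N m; "opening": finger opening in m.
Only numpy, scipy, OpenCV 4.12 (cv2) and the standard library are available. Lean on these libraries where they do the work, as an engineer would, in place of code of your own. Each camera call takes 0.05 s, during which the arm holds its last target. There are 200 camera calls.

### The job

Put the screwdriver that was left lying on the test bed away in the blue tool tray. Then move the black controller module from its parking cradle to the open part of the bed, set it down flat there in front of the blue probe head with its red tab towards the open end, let go of it, and then slide it along the bed under the probe head until it is fully home against the orange stop. Keep the module upright and on the bed as it slides, do not bump the probe head, and leave the breaker, the meter and the terminal block where they are.

Things in the scene. Friction and masses are not known exactly. Their poses are not given: they have to be found in the camera images.
- bed: Fixed test bed: aluminium plate 340 (x) x 160 (y) x 8 mm, origin at centre of underside. +x runs from the open, bare end (robot side, yellow lane lines) to the orange stop, near face at x=+145 mm. Two guide rails, 10 mm above the plate, inner faces at y=+-45 mm, x=+50 to +145 mm; flared lead-ins from x=+17 mm (there +-56 mm). Bare plate for x<+15 mm.
- head: Blue probe head, fixed, a bridge over the far end of the bed; same origin and axes as the bed. Covers bed x=+60 to +165 mm, y=+-75 mm. Its legs stand at |y|=60 to 74 mm; its underside is 62 mm and its top 92 mm above the bench (coloured studs on top to 110 mm).
- home (a point): Point on the bed's upper surface (8 mm above the bench), axes as the bed, at bed x=+70 mm: the module's origin lies here when it is fully home against the stop.
- apron (a point): Point on the bed's upper surface, axes as the bed, at bed x=-55 mm, 125 mm before home: a good place for the module's origin when it is set down in front of the head.
- module: Black controller module, about 0.5 kg. Origin on its underside, +x from red tab to nose. Steel base 6 mm thick: x=-30 to +75 mm, 80 mm wide. On it a black box: x=-15 to +75 mm, 56 mm wide (y), top 46 mm above the underside. A tongue 14 mm wide runs back to x=-75 mm with an upright red tab: x=-75 to -51 mm, 12 mm thick (y), top at 50 mm. In use z is up, x along the bed's x.
- module_body (a point): Top centre of the module's black box (module x=+30 mm, 46 mm above the underside); the box is 56 mm wide in module y.
- module_tab (a point): Top centre of the module's red tab (module x=-63 mm, 50 mm above the underside); the tab is 12 mm thick in module y, 24 mm long in x.
- cradle: Grey parking cradle, fixed: plate 180 x 100 x 8 mm, origin at centre of underside. The module starts on it with the same axes. A fork of two cheeks (x=-80 to -46 mm, |y|=14 to 30 mm, top 54 mm above the bench) stands close beside the module's tab, so the tab cannot be gripped there; lift the module straight up by its box.
- driver: Screwdriver lying on the bed, 160 mm long, 90 g. Red and black square handle 90 x 22 x 22 mm, origin at the centre of the handle's underside, +x along the tool from handle to blade; a thin steel shaft (7 mm) runs from x=+45 to +115 mm, 11 mm above the handle's underside.
- driver_tip (a point): Tip of the screwdriver's blade (driver x=+115 mm, z=11 mm).
- tray: Blue open tool tray, fixed: 240 (x) x 110 (y) x 28 mm outside, walls 5 mm, floor 5 mm thick; origin at the centre of its underside.
- tray_in (a point): Centre of the tool tray's inner floor, axes as the tray.
- breaker: White moulded-case breaker, bystander, 78 x 75 x 66 mm (toggle to 86 mm), origin at the centre of its underside.
- meter: Yellow handheld meter lying flat, bystander, 150 x 76 x 34 mm (dial to 42 mm), origin at the centre of its underside.
- terminals: Green terminal block, bystander, 30 (x) x 62 (y) x 24 mm, origin at the centre of its underside.
Mind the look-alikes: they are no part of the job. There is more than one size of the driver; the job needs the smallest. Leave any purple look-alike of the module alone.

How it is judged:
On the way, in this order (a step that is already met when the one before it is completed fails the run):
1. the screwdriver lies in the tool tray, released (x of driver in the frame of tray_in between -0.115 and 0.115 m and y of driver in the frame of tray_in between -0.055 and 0.055 m and z of driver in the frame of tray_in below 0.02 m and x of driver_tip in the frame of tray_in between -0.12 and 0.12 m and y of driver_tip in the frame of tray_in between -0.058 and 0.058 m and z of driver_tip in the frame of tray_in below 0.03 m and contact force between the fingers and driver below 0.3 N and linear speed of driver below 0.03 m/s), for 0.2 s.
2. the module stands flat on the open part of the bed, its whole box in front of the probe head, tab towards the open end, released (x of module in the frame of home between -0.17 and -0.09 m and y of module in the frame of home between -0.04 and 0.04 m and x of module_tab in the frame of home below -0.14 m and z of module in the frame of home between -0.003 and 0.004 m and angle between module's own z axis and vertical below 0.06 rad and contact force between the fingers and module below 0.3 N and linear speed of module below 0.02 m/s), for 0.2 s.
At the end, for the whole second after the job is handed in: The module lies flat on the bed, nose within 5 mm of the stop, between the rails (within 7 mm sideways, 0.1 rad), tab towards the open end, released and at rest; the screwdriver lies wholly in the tool tray, released (all of step 1 and x of module in the frame of home between -0.005 and 0.004 m and y of module in the frame of home between -0.007 and 0.007 m and angle between the x axis of module and the x axis of home, either way round below 0.1 rad and x of module_tab in the frame of home below -0.05 m and z of module in the frame of home between -0.003 and 0.004 m and angle between module's own z axis and vertical below 0.06 rad and contact force between the fingers and module below 0.3 N and linear speed of module below 0.02 m/s); the robot touches nothing.
It fails at once if the module is lifted more than 6 mm off the bed while under the probe head (x of module in the frame of home between -0.07 and 0.05 m and y of module in the frame of home between -0.05 and 0.05 m and z of module in the frame of home between 0.006 and 0.05 m).
It fails at once if the module is tipped by more than 0.5 rad (angle between module's own z axis and vertical above 0.5 rad).
It fails at once if the probe head is bumped with more than 15 N (contact force between head and anything else above 15 N).
It fails at once if the breaker, the meter or the terminal block is moved more than 25 mm (distance of any of breaker, meter, terminals from where it was at the start of the episode above 0.025 m).
It also fails if it takes over 70 s, if anything falls off the work surface, if the arm or the gripper's body presses on something with over 40 N, if the wrist force passes 120 N, or if a joint passes its speed limit or range.

## Working session

There is one attempt and no reset: what is moved stays moved. The work goes in short steps, Python scripts to look and compute and a tool call to move; the robot and the scene stay as the last step left them, time stands still between calls to the robot, and variables do not carry over. Pictures are saved under pics/ and viewed, about 8 in all and at most 12, crops included, and the job is handed in when it is done.

Besides the shell and the picture viewer there is one more tool, called after "Call:" as name(argument=value, ...), one argument or row to a line, values as JSON. apply_moves: Moves the arm, as the interface text tells. Its arguments: {"type":"object","properties":{"plan":{"type":"array","items":{"type":"object","properties":{"dx":{"type":"number"},"dy":{"type":"number"},"dz":{"type":"number"},"wx":{"type":"number"},"wy":{"type":"number"},"wz":{"type":"number"},"jaw":{"type":"number"}}}},"squeeze":{"type":"number"}},"required":["plan"]}

```bash
ls; mkdir -p pics; cat > h.py <<'E'
import numpy as np, cv2, pickle
from scipy.spatial.transform import Rotation as R
from station import manip
def snap(n,f):
    im=manip.get_image(n); pickle.dump(im,open(f'pics/{f}.pkl','wb'))
    cv2.imwrite(f'pics/{f}.png',np.array(im['pixels'])[:,:,::-1]); return im
def ld(f): return pickle.load(open(f'pics/{f}.pkl','rb'))
def ray(im,u,v,z,T=None):
    T=np.array(im['cam_to_world']) if T is None else T
    d=T[:3,:3]@np.array([(u-im['cx'])/im['fx'],(v-im['cy'])/im['fy'],1]); o=T[:3,3]
    return o+d*(z-o[2])/d[2]
def proj(im,p,T=None):
    T=np.array(im['cam_to_world']) if T is None else T
    c=T[:3,:3].T@(np.array(p)-T[:3,3]); return np.array([im['fx']*c[0]/c[2]+im['cx'],im['fy']*c[1]/c[2]+im['cy']])
def crop(f,u0,v0,u1,v1,s,out):
    a=cv2.imread(f'pics/{f}.png')[v0:v1,u0:u1]; cv2.imwrite(f'pics/{out}.png',cv2.resize(a,None,fx=s,fy=s,interpolation=cv2.INTER_CUBIC))
E
python3 - <<'E'
from h import *
print(manip.get_state())
a=snap('top','top0');b=snap('scene','sc0')
print(a['fx'],a['cam_to_world']);print(b['fx'],b['cam_to_world'])
t=cv2.imread('pics/top0.png');cv2.imwrite('pics/top0b.png',cv2.resize(t,(800,600),interpolation=cv2.INTER_CUBIC))
E
```

```text
pics
{'time_s': 0.0, 'q': array([-1.36783740e+00,  2.64778444e-01,  1.60539785e+00,  3.63087655e-05,
        1.27369695e+00, -3.68953679e-02]), 'joint_velocities': array([ 6.20959893e-04,  2.84118065e-04, -3.21484659e-04, -2.98237429e-05,
        1.18923612e-06,  2.20315192e-03]), 'joint_torque': array([-5.89705032e-04, -5.15106690e+01, -3.67316544e+01, -1.95087337e-04,
        1.30297575e-02, -3.12131760e-05]), 'ee_pos': array([ 0.16022636, -0.65499511,  0.25193205]), 'eef_rot': array([-1.3116064 ,  1.03191909, -1.02905113]), 'contact_force': array([ 0.3751738 , -0.61329257,  0.22793914]), 'torque': array([-0.04074752,  0.03540361,  0.05004148]), 'opening': 0.0855994873450198}
528.4272659107833 [[-0.00774218 -0.99723887  0.07385584  0.35082327]
 [-0.99985832  0.0088241   0.01433415 -0.08962081]
 [-0.01494628 -0.0737344  -0.99716591  1.50982414]
 [ 0.          0.          0.          1.        ]]
475.15351725397255 [[ 0.08797573  0.57258607 -0.8151107   1.5052615 ]
 [ 0.9959377  -0.03479394  0.08305108 -0.18202616]
 [ 0.01919298 -0.81910596 -0.57332108  0.8275764 ]
 [ 0.          0.          0.          1.        ]]
```

View pics/top0b.png

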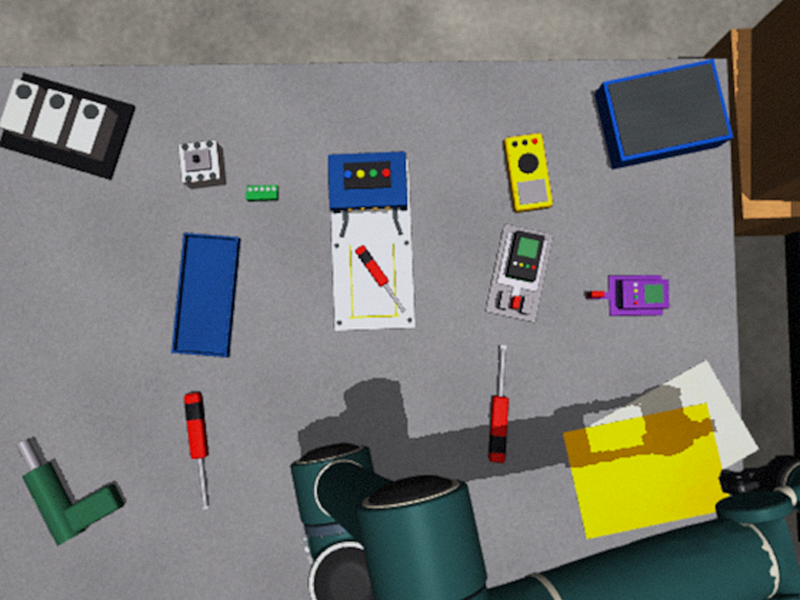

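View pics/sc0.png

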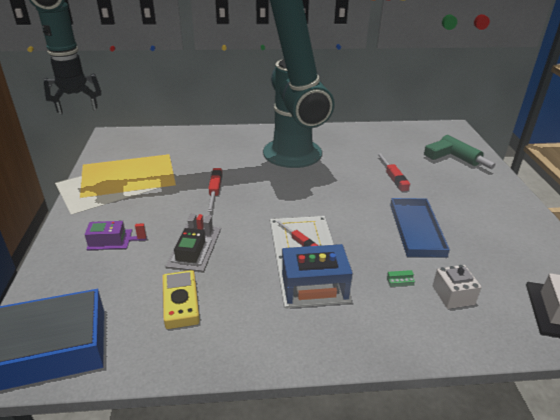

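The top view shows the bed with the small driver on it at about (380,275), the cradle with the module at (517,270) and the tray at (205,295). The two drivers off the bed are the larger look-alikes. I'll enlarge this area.

```bash
python3 - <<'E'
from h import *
crop('top0',225,100,395,235,4.4,'c1')
E
```

```text
(no output)
```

View pics/c1.png

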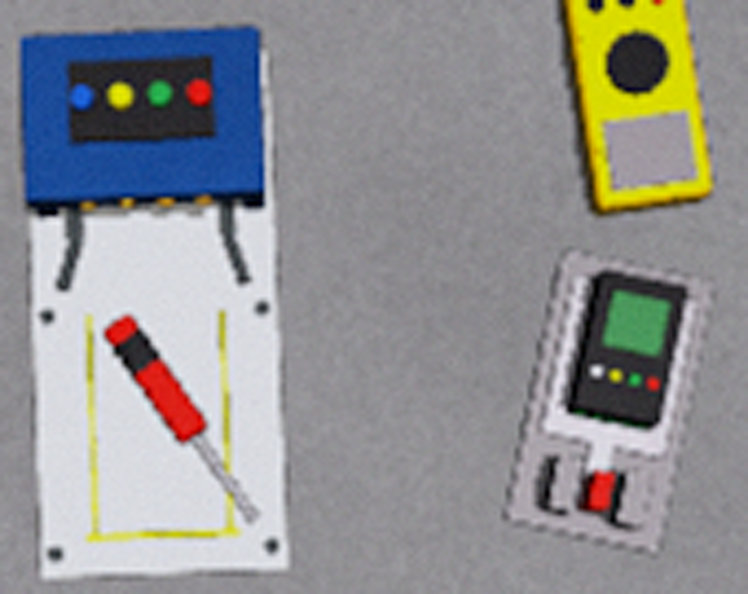

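```bash
cat > m.py <<'E'
from h import *
a=ld('top0'); C=lambda u,v,z: ray(a,u/4.4+225-.5,v/4.4+100-.5,z)
def show(n,p): print(n,np.round(np.array(p)*1000,1).tolist())
nl,nr=C(42,578,.008),C(290,568,.008); show('bed near',[nl,nr])
hd=[C(22,38,.092),C(262,27,.092),C(265,203,.092),C(27,205,.092)]; show('head',hd)
hc=np.mean(hd,0); n0=(nl+nr)/2; d=hc-n0; yb=np.arctan2(d[1],d[0]); 
show('bed len (exp 282.5)',np.linalg.norm(d[:2])); print('yaw',yb, np.arctan2(*( (nl-nr)[[0,1]]*[-1,1])))
dr=[C(105,332,.022+.008),C(133,315,.03),C(207,425,.03),C(180,442,.03)]; show('drv',dr); show('tip',C(255,520,.019)); 
dc=np.mean(dr,0); t=C(255,520,.019)-dc; show('dc',dc); print('yaw',np.arctan2(t[1],t[0]),np.linalg.norm(t[:2]))
cr=[C(565,250,.008),C(718,285,.008),C(660,552,.008),C(505,518,.008)]; show('cradle',cr);cc=np.mean(cr,0)
e=(cr[0]+cr[1]-cr[2]-cr[3])/2; show('cc',cc);print('yaw',np.arctan2(e[1],e[0]),np.linalg.norm(e))
tr=[ray(a,u*.7,v*.7,.028) for u,v in [(186,233),(240,237),(229,356),(172,353)]]; show('tray',tr);show('tc',np.mean(tr,0))
e=(tr[0]+tr[1]-tr[2]-tr[3])/2;print('yaw',np.arctan2(e[1],e[0]),np.linalg.norm(e))
s=manip.get_state();print(R.from_rotvec(s['eef_rot']).as_matrix().round(3))
print(manip.get_image('wrist')['tool_from_camera'])
E
python3 m.py
```

```text
bed near [[397.8, 51.8, 8.0], [402.9, -108.6, 8.0]]
head [[730.5, 55.7, 92.0], [735.6, -93.4, 92.0], [625.2, -94.3, 92.0], [625.5, 52.7, 92.0]]
bed len (exp 282.5) 279.0
yaw 0.030703125474113354 0.03204077383595938
drv [[554.6, 8.9, 30.0], [565.4, -9.1, 30.0], [494.0, -56.1, 30.0], [483.3, -38.8, 30.0]]
tip [433.5, -86.3, 19.0]
dc [524.3, -23.8, 30.0]
yaw -2.538673866543236 0.11019456290076202
cradle [[608.4, -289.6, 8.0], [584.4, -388.3, 8.0], [411.3, -347.0, 8.0], [434.1, -247.7, 8.0]]
cc [509.5, -318.1, 8.0]
yaw -0.23493756790109677 0.17868867343844147
tray [[592.1, 345.0, 28.0], [582.9, 237.2, 28.0], [347.4, 257.1, 28.0], [354.2, 369.6, 28.0]]
tc [469.2, 302.2, 28.0]
yaw -0.09384657998551907 0.23773734910299454
[[ 0.238 -0.     0.971]
 [-0.971  0.002  0.238]
 [-0.002 -1.     0.   ]]
[[ 9.99999462e-01  4.30077371e-04 -9.43912611e-04  1.71764739e-04]
 [ 1.03164843e-03 -3.17727389e-01  9.48181545e-01 -1.21466522e-01]
 [ 1.07884537e-04 -9.48182009e-01 -3.17727661e-01  8.29556177e-02]
 [ 0.00000000e+00  0.00000000e+00  0.00000000e+00  1.00000000e+00]]
```

```bash
cat >> h.py <<'E'
def go(x,y,z,yaw):
    """moves for TCP mm and tool-x heading, tool pointing down"""
    s=manip.get_state(); M=R.from_rotvec(s['eef_rot']); p=s['ee_pos']*1000
    c,n=np.cos(yaw),np.sin(yaw); T=np.array([[c,0,-n],[n,0,c],[0,-1,0]])
    d=M.inv().apply(np.array([x,y,z])-p); w=(M.inv()*R.from_matrix(T)).as_rotvec()
    print(f"t={s['time_s']:.2f} p={p.round(1)} F={s['contact_force'].round(1)} q={s['q'].round(2)} op={s['opening']*1000:.1f}\n d={d.round(1)} w={w.round(4)}")
def wT(im):
    s=manip.get_state(); T=np.eye(4); T[:3,:3]=R.from_rotvec(s['eef_rot']).as_matrix(); T[:3,3]=s['ee_pos']; return T@np.array(im['tool_from_camera'])
E
python3 -c "
from h import *
go(524,-24,170,-.968)"
```

```text
t=0.15 p=[ 160.2 -655.2  252.2] F=[ 0.6 -0.8 -0.2] q=[-1.37  0.26  1.61 -0.    1.27 -0.04] op=85.4
 d=[-526.5   83.2  503.3] w=[-0.0004 -0.3629 -0.0017]
```

Call:
apply_moves(
  plan=[
    {"dx":-526,"dy":83,"dz":503,"wy":-0.363,"jaw":50},
    {"dx":-526,"dy":83,"dz":503,"wy":-0.363,"jaw":50},
    {"dx":-526,"dy":83,"dz":503,"wy":-0.363,"jaw":50},
    {"dx":-526,"dy":83,"dz":503,"wy":-0.363,"jaw":50},
    {"dx":-526,"dy":83,"dz":503,"wy":-0.363,"jaw":50},
    {"dx":-526,"dy":83,"dz":503,"wy":-0.363,"jaw":50},
    {"dx":-526,"dy":83,"dz":503,"wy":-0.363,"jaw":50},
    {"dx":-526,"dy":83,"dz":503,"wy":-0.363,"jaw":50},
    {"dx":-526,"dy":83,"dz":503,"wy":-0.363,"jaw":50},
    {"dx":-526,"dy":83,"dz":503,"wy":-0.363,"jaw":50},
    {"dx":-526,"dy":83,"dz":503,"wy":-0.363,"jaw":50},
    {"dx":-526,"dy":83,"dz":503,"wy":-0.363,"jaw":50},
    {"dx":-526,"dy":83,"dz":503,"wy":-0.363,"jaw":50},
    {"dx":-526,"dy":83,"dz":503,"wy":-0.363,"jaw":50},
    {"dx":-526,"dy":83,"dz":503,"wy":-0.363,"jaw":50},
    {"dx":-526,"dy":83,"dz":503,"wy":-0.363,"jaw":50},
    {"dx":-526,"dy":83,"dz":503,"wy":-0.363,"jaw":50},
    {"dx":-526,"dy":83,"dz":503,"wy":-0.363,"jaw":50},
    {"dx":-526,"dy":83,"dz":503,"wy":-0.363,"jaw":50},
    {"dx":-526,"dy":83,"dz":503,"wy":-0.363,"jaw":50},
  ],
)

```text
$.plan[0]: bad value
```

```bash
python3 - <<'E'
from h import *
go(524,-24,33,-.968)
T=wT(manip.get_image('wrist')); im=snap('wrist','w1')
im['cam_to_world']=T; pickle.dump(im,open('pics/w1.pkl','wb')); print(im['fx'])
yb=.031
for n,p in dict(butt=(561.2,1.7,30),dc=(524.3,-23.8,30),tip=(433.5,-86.3,19)).items(): print(n,proj(im,np.array(p)/1000,T).round(0))
E
```

```text
t=0.15 p=[ 160.2 -655.2  252.2] F=[ 0.6 -0.8 -0.2] q=[-1.37  0.26  1.61 -0.    1.27 -0.04] op=85.4
 d=[-526.3  220.2  503.3] w=[-0.0004 -0.3629 -0.0017]
362.0794015976959
butt [-813. -890.]
dc [-708. -740.]
tip [-469. -423.]
```

View pics/w1.png

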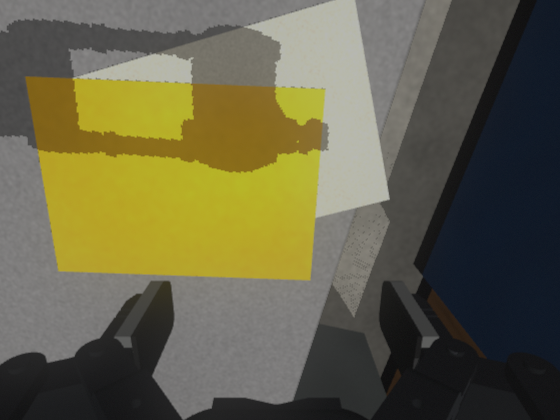

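The move call was refused, so this picture shows only the starting view. The shift per row was probably too large, so I'll split the move in two.

Call:
apply_moves(
  plan=[
    {"dx":-263,"dy":41,"dz":252,"wy":-0.18,"jaw":50},
    {"dx":-263,"dy":41,"dz":252,"wy":-0.18,"jaw":50},
    {"dx":-263,"dy":41,"dz":252,"wy":-0.18,"jaw":50},
    {"dx":-263,"dy":41,"dz":252,"wy":-0.18,"jaw":50},
    {"dx":-263,"dy":41,"dz":252,"wy":-0.18,"jaw":50},
    {"dx":-263,"dy":41,"dz":252,"wy":-0.18,"jaw":50},
    {"dx":-263,"dy":41,"dz":252,"wy":-0.18,"jaw":50},
    {"dx":-263,"dy":41,"dz":252,"wy":-0.18,"jaw":50},
    {"dx":-263,"dy":41,"dz":252,"wy":-0.18,"jaw":50},
    {"dx":-263,"dy":41,"dz":252,"wy":-0.18,"jaw":50},
  ],
)

```text
$.plan[0]: bad value
```

```bash
python3 -c "
from h import *
go(524,-24,170,-.968)"
```

```text
t=0.25 p=[ 160.2 -655.4  252.6] F=[ 0.  -1.4 -0.5] q=[-1.37  0.26  1.6   0.    1.27 -0.04] op=85.5
 d=[-526.8   83.2  503.3] w=[-3.00e-04 -3.63e-01 -1.10e-03]
```

Call:
apply_moves(
  plan=[
    {"dx":-263,"dy":41,"dz":252,"wx":0,"wy":-0.18,"wz":0,"jaw":50},
    {"dx":-263,"dy":41,"dz":252,"wx":0,"wy":-0.18,"wz":0,"jaw":50},
    {"dx":-263,"dy":41,"dz":252,"wx":0,"wy":-0.18,"wz":0,"jaw":50},
    {"dx":-263,"dy":41,"dz":252,"wx":0,"wy":-0.18,"wz":0,"jaw":50},
    {"dx":-263,"dy":41,"dz":252,"wx":0,"wy":-0.18,"wz":0,"jaw":50},
    {"dx":-263,"dy":41,"dz":252,"wx":0,"wy":-0.18,"wz":0,"jaw":50},
    {"dx":-263,"dy":41,"dz":252,"wx":0,"wy":-0.18,"wz":0,"jaw":50},
    {"dx":-263,"dy":41,"dz":252,"wx":0,"wy":-0.18,"wz":0,"jaw":50},
    {"dx":-263,"dy":41,"dz":252,"wx":0,"wy":-0.18,"wz":0,"jaw":50},
  ],
)

```text
time_s: 1.0
ee_pos: [0.3432, -0.3373, 0.2116]
eef_rot: [-1.378, 0.895, -0.893]
contact_force: [0.9, -0.1, 0.4]
opening: 0.0499
```

All seven keys are needed in every row.

```bash
python3 -c "
from h import *
go(524,-24,170,-.968)"
```

```text
t=1.00 p=[ 343.2 -337.3  211.6] F=[ 0.9 -0.1  0.4] q=[-0.83 -0.08  2.05  0.    1.17  0.32] op=49.9
 d=[-212.2   42.1  292.8] w=[-0.0009 -0.1827 -0.0016]
```

Call:
apply_moves(
  plan=[
    {"dx":-212,"dy":42,"dz":293,"wx":0,"wy":-0.183,"wz":0,"jaw":50},
    {"dx":-212,"dy":42,"dz":293,"wx":0,"wy":-0.183,"wz":0,"jaw":50},
    {"dx":-212,"dy":42,"dz":293,"wx":0,"wy":-0.183,"wz":0,"jaw":50},
    {"dx":-212,"dy":42,"dz":293,"wx":0,"wy":-0.183,"wz":0,"jaw":50},
    {"dx":-212,"dy":42,"dz":293,"wx":0,"wy":-0.183,"wz":0,"jaw":50},
    {"dx":-212,"dy":42,"dz":293,"wx":0,"wy":-0.183,"wz":0,"jaw":50},
    {"dx":-212,"dy":42,"dz":293,"wx":0,"wy":-0.183,"wz":0,"jaw":50},
    {"dx":-212,"dy":42,"dz":293,"wx":0,"wy":-0.183,"wz":0,"jaw":50},
    {"dx":-212,"dy":42,"dz":293,"wx":0,"wy":-0.183,"wz":0,"jaw":50},
    {"dx":-212,"dy":42,"dz":293,"wx":0,"wy":-0.183,"wz":0,"jaw":50},
    {"dx":-212,"dy":42,"dz":293,"wx":0,"wy":-0.183,"wz":0,"jaw":50},
    {"dx":-212,"dy":42,"dz":293,"wx":0,"wy":-0.183,"wz":0,"jaw":50},
  ],
)

```text
time_s: 2.0
ee_pos: [0.5238, -0.0243, 0.1699]
eef_rot: [-1.435, 0.755, -0.753]
contact_force: [-0.1, -0.2, 0.6]
opening: 0.05
```

```bash
python3 - <<'E'
from h import *
go(524,-24,33,-.968)
T=wT(manip.get_image('wrist')); im=snap('wrist','w2')
im['cam_to_world']=T; pickle.dump(im,open('pics/w2.pkl','wb'))
yb=.031
for n,p in dict(butt=(561.2,1.7,30),dc=(524.3,-23.8,30),tip=(433.5,-86.3,19)).items(): print(n,proj(im,np.array(p)/1000,T).round(0))
E
```

```text
t=2.00 p=[523.8 -24.3 169.9] F=[-0.1 -0.2  0.6] q=[-0.09  0.05  2.01  0.    1.08  0.87] op=50.0
 d=[1.000e-01 1.369e+02 3.000e-01] w=[-0.      0.0013 -0.0016]
butt [275. 144.]
dc [275. 204.]
tip [275. 319.]
```

View pics/w2.png

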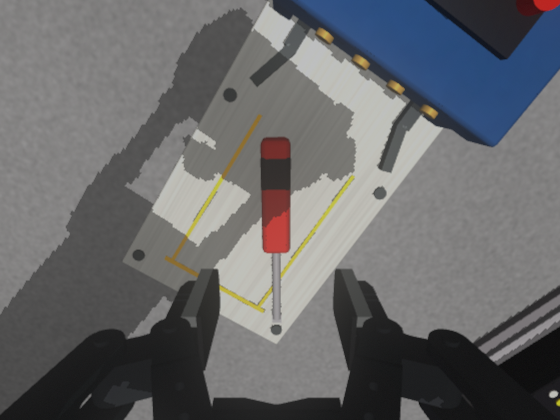

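The wrist view shows the handle centred at column 275 and running straight up and down, with the tip at (276,322). That matches the prediction, so I'll descend and grip.

Call:
apply_moves(
  plan=[
    {"dx":0,"dy":40,"dz":0,"wx":0,"wy":0,"wz":0,"jaw":50},
    {"dx":0,"dy":80,"dz":0,"wx":0,"wy":0,"wz":0,"jaw":50},
    {"dx":0,"dy":110,"dz":0,"wx":0,"wy":0,"wz":0,"jaw":50},
    {"dx":0,"dy":128,"dz":0,"wx":0,"wy":0,"wz":0,"jaw":50},
    {"dx":0,"dy":136,"dz":0,"wx":0,"wy":0,"wz":0,"jaw":50},
    {"dx":0,"dy":136,"dz":0,"wx":0,"wy":0,"wz":0,"jaw":50},
    {"dx":0,"dy":136,"dz":0,"wx":0,"wy":0,"wz":0,"jaw":10},
    {"dx":0,"dy":136,"dz":0,"wx":0,"wy":0,"wz":0,"jaw":10},
    {"dx":0,"dy":136,"dz":0,"wx":0,"wy":0,"wz":0,"jaw":10},
    {"dx":0,"dy":136,"dz":0,"wx":0,"wy":0,"wz":0,"jaw":10},
    {"dx":0,"dy":136,"dz":0,"wx":0,"wy":0,"wz":0,"jaw":10},
    {"dx":0,"dy":136,"dz":0,"wx":0,"wy":0,"wz":0,"jaw":10},
  ],
  squeeze=40,
)

```text
time_s: 3.1
ee_pos: [0.5257, -0.0254, 0.0364]
eef_rot: [-1.433, 0.752, -0.758]
contact_force: [-0.4, -1.3, 6.4]
opening: 0.0209
```

```bash
python3 -c "
from h import *
go(504,299,130,-1.664)"
```

```text
t=3.10 p=[525.7 -25.4  36.4] F=[-0.4 -1.3  6.4] q=[-0.1   0.22  2.1   0.    0.81  0.87] op=20.9
 d=[-279.4  -93.5  166.2] w=[-4.100e-03  6.954e-01  4.000e-04]
```

Call:
apply_moves(
  plan=[
    {"dx":0,"dy":-30,"dz":0,"wx":0,"wy":0,"wz":0,"jaw":10},
    {"dx":0,"dy":-70,"dz":0,"wx":0,"wy":0,"wz":0,"jaw":10},
    {"dx":-20,"dy":-94,"dz":12,"wx":0,"wy":0.05,"wz":0,"jaw":10},
    {"dx":-50,"dy":-94,"dz":30,"wx":0,"wy":0.13,"wz":0,"jaw":10},
    {"dx":-84,"dy":-94,"dz":50,"wx":0,"wy":0.21,"wz":0,"jaw":10},
    {"dx":-118,"dy":-94,"dz":70,"wx":0,"wy":0.3,"wz":0,"jaw":10},
    {"dx":-152,"dy":-94,"dz":90,"wx":0,"wy":0.38,"wz":0,"jaw":10},
    {"dx":-186,"dy":-94,"dz":110,"wx":0,"wy":0.47,"wz":0,"jaw":10},
    {"dx":-218,"dy":-94,"dz":130,"wx":0,"wy":0.55,"wz":0,"jaw":10},
    {"dx":-245,"dy":-94,"dz":146,"wx":0,"wy":0.62,"wz":0,"jaw":10},
    {"dx":-265,"dy":-94,"dz":158,"wx":0,"wy":0.67,"wz":0,"jaw":10},
    {"dx":-279,"dy":-94,"dz":166,"wx":0,"wy":0.695,"wz":0,"jaw":10},
    {"dx":-279,"dy":-94,"dz":166,"wx":0,"wy":0.695,"wz":0,"jaw":10},
  ],
)

```text
time_s: 4.18
ee_pos: [0.5037, 0.302, 0.131]
eef_rot: [-1.16, 1.273, -1.276]
contact_force: [0.0, -0.0, -0.1]
opening: 0.0209
```

```bash
python3 - <<'E'
from h import *
go(504,299,38,-1.664)
T=wT(manip.get_image('wrist')); im=snap('wrist','w3')
im['cam_to_world']=T; pickle.dump(im,open('pics/w3.pkl','wb'))
c,n=np.cos(-.094),np.sin(-.094)
for x,y in [(120,55),(120,-55),(-120,-55),(-120,55)]: print(proj(im,[.4692+(c*x-n*y)/1e3,.3022+(n*x+c*y)/1e3,.028],T).round(0))
E
```

```text
t=4.18 p=[503.7 302.  131. ] F=[ 0.  -0.  -0.1] q=[ 0.5   0.2   1.92 -0.    1.02  2.16] op=20.9
 d=[ 3.2 93.   0.2] w=[-0.0046  0.0029 -0.0028]
[186.  85.]
[374.  86.]
[347. 406.]
[208. 405.]
```

View pics/w3.png

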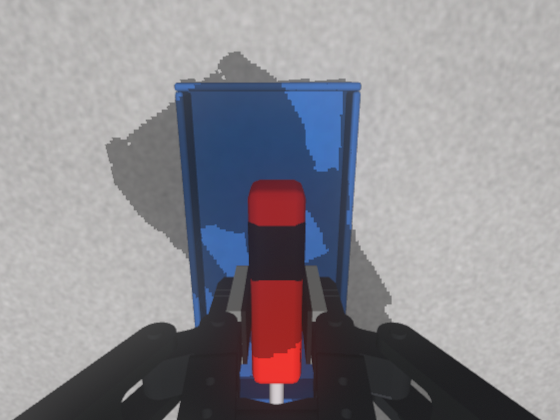

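The driver is held firmly and lies in line with the tray. The tray's far corners are at (177,84) and (360,84), and the handle is centred at 276, so it is well inside the walls. I'll lower it and release.

Call:
apply_moves(
  plan=[
    {"dx":-2,"dy":30,"dz":0,"wx":0,"wy":0,"wz":0,"jaw":10},
    {"dx":-2,"dy":60,"dz":0,"wx":0,"wy":0,"wz":0,"jaw":10},
    {"dx":-2,"dy":82,"dz":0,"wx":0,"wy":0,"wz":0,"jaw":10},
    {"dx":-2,"dy":92,"dz":0,"wx":0,"wy":0,"wz":0,"jaw":10},
    {"dx":-2,"dy":96,"dz":0,"wx":0,"wy":0,"wz":0,"jaw":10},
    {"dx":-2,"dy":96,"dz":0,"wx":0,"wy":0,"wz":0,"jaw":10},
    {"dx":-2,"dy":96,"dz":0,"wx":0,"wy":0,"wz":0,"jaw":40},
    {"dx":-2,"dy":96,"dz":0,"wx":0,"wy":0,"wz":0,"jaw":40},
    {"dx":-2,"dy":96,"dz":0,"wx":0,"wy":0,"wz":0,"jaw":40},
    {"dx":-2,"dy":96,"dz":0,"wx":0,"wy":0,"wz":0,"jaw":40},
    {"dx":-2,"dy":80,"dz":0,"wx":0,"wy":0,"wz":0,"jaw":40},
    {"dx":-2,"dy":45,"dz":0,"wx":0,"wy":0,"wz":0,"jaw":40},
    {"dx":-2,"dy":5,"dz":0,"wx":0,"wy":0,"wz":0,"jaw":60},
    {"dx":-2,"dy":-40,"dz":0,"wx":0,"wy":0,"wz":0,"jaw":85},
    {"dx":-2,"dy":-60,"dz":0,"wx":0,"wy":0,"wz":0,"jaw":85},
  ],
)

```text
time_s: 5.53
ee_pos: [0.5056, 0.302, 0.1962]
eef_rot: [-1.155, 1.27, -1.277]
contact_force: [2.0, 0.8, 1.0]
opening: 0.0746
```

```bash
python3 - <<'E'
from h import *
# module box centre: cradle centre + 30mm along yaw
cc=np.array([509.5,-318.1]);yw=-.235
m=cc+30*np.array([np.cos(yw),np.sin(yw)]);print(m)
go(*m,190,yw-np.pi/2)
a=snap('top','top1');b=snap('scene','sc1')
A=cv2.imread('pics/top1.png')[150:260,110:180]; B=cv2.imread('pics/sc1.png')[180:270,370:460]
cv2.imwrite('pics/tr.png',np.hstack([cv2.resize(A,(350,550)),cv2.resize(B,(450,550))]))
E
```

```text
[ 538.67543024 -325.08528957]
t=5.53 p=[505.6 302.  196.2] F=[2.  0.8 1. ] q=[ 0.5   0.14  1.86 -0.    1.13  2.16] op=74.6
 d=[621.6   4.3  89.4] w=[-0.0093  0.1448 -0.0051]
```

View pics/tr.png

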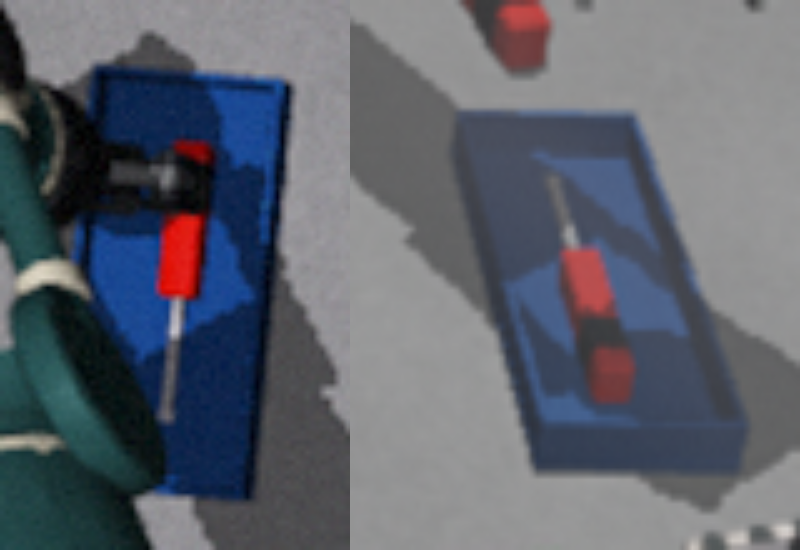

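The driver lies fully inside the tray. Next I go to hover over the module.

Call:
apply_moves(
  plan=[
    {"dx":40,"dy":4,"dz":6,"wx":0,"wy":0.01,"wz":0,"jaw":85},
    {"dx":80,"dy":4,"dz":12,"wx":0,"wy":0.02,"wz":0,"jaw":85},
    {"dx":120,"dy":4,"dz":17,"wx":0,"wy":0.03,"wz":0,"jaw":85},
    {"dx":160,"dy":4,"dz":23,"wx":0,"wy":0.04,"wz":0,"jaw":85},
    {"dx":200,"dy":4,"dz":29,"wx":0,"wy":0.05,"wz":0,"jaw":85},
    {"dx":240,"dy":4,"dz":34,"wx":0,"wy":0.06,"wz":0,"jaw":85},
    {"dx":280,"dy":4,"dz":40,"wx":0,"wy":0.07,"wz":0,"jaw":85},
    {"dx":320,"dy":4,"dz":46,"wx":0,"wy":0.08,"wz":0,"jaw":85},
    {"dx":360,"dy":4,"dz":52,"wx":0,"wy":0.09,"wz":0,"jaw":85},
    {"dx":400,"dy":4,"dz":58,"wx":0,"wy":0.1,"wz":0,"jaw":85},
    {"dx":440,"dy":4,"dz":63,"wx":0,"wy":0.11,"wz":0,"jaw":85},
    {"dx":480,"dy":4,"dz":69,"wx":0,"wy":0.12,"wz":0,"jaw":85},
    {"dx":520,"dy":4,"dz":75,"wx":0,"wy":0.13,"wz":0,"jaw":85},
    {"dx":560,"dy":4,"dz":80,"wx":0,"wy":0.14,"wz":0,"jaw":85},
    {"dx":595,"dy":4,"dz":86,"wx":0,"wy":0.145,"wz":0,"jaw":85},
    {"dx":615,"dy":4,"dz":89,"wx":-0.009,"wy":0.145,"wz":-0.005,"jaw":85},
    {"dx":622,"dy":4,"dz":89,"wx":-0.009,"wy":0.145,"wz":-0.005,"jaw":85},
    {"dx":622,"dy":4,"dz":89,"wx":-0.009,"wy":0.145,"wz":-0.005,"jaw":85},
  ],
)

```text
time_s: 7.13
ee_pos: [0.5394, -0.3258, 0.1892]
eef_rot: [-1.082, 1.381, -1.38]
contact_force: [-0.2, 0.6, 0.1]
opening: 0.0846
```

```bash
python3 - <<'E'
from h import *
go(538.7,-325.1,60,-.235-np.pi/2)
T=wT(manip.get_image('wrist')); im=snap('wrist','w4')
im['cam_to_world']=T; pickle.dump(im,open('pics/w4.pkl','wb'))
c,n=np.cos(-.235),np.sin(-.235)
for x,y in [(75,28),(75,-28),(-15,-28),(-15,28)]: print(proj(im,[.5095+(c*x-n*y)/1e3,-.3181+(n*x+c*y)/1e3,.054],T).round(0))
E
```

```text
t=7.13 p=[ 539.4 -325.8  189.2] F=[-0.2  0.6  0.1] q=[-0.59  0.23  1.77  0.01  1.14  1.22] op=84.6
 d=[ 1.000e-01  1.292e+02 -1.200e+00] w=[-0.0031 -0.0025 -0.0045]
[240. 147.]
[319. 147.]
[315. 263.]
[244. 262.]
```

View pics/w4.png

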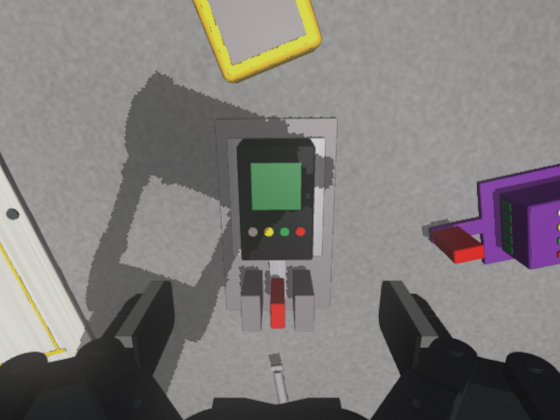

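The box's top corners are at about (238,141), (315,142), (313,259) and (240,259). That puts it 2 mm left of and 3 mm ahead of the prediction, and straight. I'll descend with that correction, grip and lift.

Call:
apply_moves(
  plan=[
    {"dx":-2,"dy":35,"dz":2,"wx":0,"wy":0,"wz":0,"jaw":85},
    {"dx":-2,"dy":70,"dz":2,"wx":0,"wy":0,"wz":0,"jaw":85},
    {"dx":-2,"dy":100,"dz":2,"wx":-0.003,"wy":0,"wz":-0.004,"jaw":85},
    {"dx":-2,"dy":125,"dz":2,"wx":-0.003,"wy":0,"wz":-0.004,"jaw":85},
    {"dx":-2,"dy":138,"dz":2,"wx":-0.003,"wy":0,"wz":-0.004,"jaw":85},
    {"dx":-2,"dy":143,"dz":2,"wx":-0.003,"wy":0,"wz":-0.004,"jaw":85},
    {"dx":-2,"dy":143,"dz":2,"wx":-0.003,"wy":0,"wz":-0.004,"jaw":85},
    {"dx":-2,"dy":143,"dz":2,"wx":-0.003,"wy":0,"wz":-0.004,"jaw":45},
    {"dx":-2,"dy":143,"dz":2,"wx":-0.003,"wy":0,"wz":-0.004,"jaw":45},
    {"dx":-2,"dy":143,"dz":2,"wx":-0.003,"wy":0,"wz":-0.004,"jaw":45},
    {"dx":-2,"dy":143,"dz":2,"wx":-0.003,"wy":0,"wz":-0.004,"jaw":45},
    {"dx":-2,"dy":143,"dz":2,"wx":-0.003,"wy":0,"wz":-0.004,"jaw":45},
    {"dx":-2,"dy":143,"dz":2,"wx":-0.003,"wy":0,"wz":-0.004,"jaw":45},
  ],
  squeeze=70,
)

```text
time_s: 8.32
ee_pos: [0.5445, -0.3228, 0.0496]
eef_rot: [-1.086, 1.376, -1.384]
contact_force: [0.3, -1.2, 6.3]
opening: 0.0546
```

```bash
python3 - <<'E'
from h import *
yb=.031; ap=np.array([513.5,-24.9])-10*np.array([np.cos(yb),np.sin(yb)]); m=ap+30*np.array([np.cos(yb),np.sin(yb)]); print(m)
go(*m,150,yb-np.pi/2)
E
```

```text
[533.49039077 -24.2800993 ]
t=8.32 p=[ 544.5 -322.8   49.6] F=[ 0.3 -1.2  6.3] q=[-0.57  0.38  1.86  0.    0.9   1.23] op=54.6
 d=[-287.6 -101.   -79.8] w=[-0.005  -0.2663  0.0013]
```

Call:
apply_moves(
  plan=[
    {"dx":0,"dy":-15,"dz":0,"wx":0,"wy":0,"wz":0,"jaw":45},
    {"dx":0,"dy":-40,"dz":0,"wx":0,"wy":0,"wz":0,"jaw":45},
    {"dx":0,"dy":-65,"dz":0,"wx":0,"wy":0,"wz":0,"jaw":45},
    {"dx":0,"dy":-80,"dz":0,"wx":0,"wy":0,"wz":0,"jaw":45},
    {"dx":-15,"dy":-80,"dz":-4,"wx":0,"wy":-0.015,"wz":0,"jaw":45},
    {"dx":-40,"dy":-80,"dz":-11,"wx":0,"wy":-0.04,"wz":0,"jaw":45},
    {"dx":-70,"dy":-80,"dz":-20,"wx":0,"wy":-0.07,"wz":0,"jaw":45},
    {"dx":-105,"dy":-80,"dz":-29,"wx":0,"wy":-0.1,"wz":0,"jaw":45},
    {"dx":-140,"dy":-80,"dz":-39,"wx":0,"wy":-0.13,"wz":0,"jaw":45},
    {"dx":-175,"dy":-80,"dz":-49,"wx":0,"wy":-0.16,"wz":0,"jaw":45},
    {"dx":-210,"dy":-80,"dz":-58,"wx":0,"wy":-0.19,"wz":0,"jaw":45},
    {"dx":-240,"dy":-80,"dz":-67,"wx":0,"wy":-0.22,"wz":0,"jaw":45},
    {"dx":-265,"dy":-80,"dz":-74,"wx":0,"wy":-0.245,"wz":0,"jaw":45},
    {"dx":-280,"dy":-80,"dz":-78,"wx":-0.004,"wy":-0.26,"wz":0,"jaw":45},
    {"dx":-288,"dy":-80,"dz":-80,"wx":-0.005,"wy":-0.266,"wz":0,"jaw":45},
    {"dx":-288,"dy":-80,"dz":-80,"wx":-0.005,"wy":-0.266,"wz":0,"jaw":45},
    {"dx":-288,"dy":-80,"dz":-80,"wx":-0.005,"wy":-0.266,"wz":0,"jaw":45},
  ],
)

```text
time_s: 9.73
ee_pos: [0.533, -0.024, 0.1285]
eef_rot: [-1.226, 1.186, -1.187]
contact_force: [-0.4, -0.3, -6.2]
opening: 0.055
```

```bash
python3 - <<'E'
from h import *
go(533.5,-24.3,50.5,.031-np.pi/2)
T=wT(manip.get_image('wrist')); im=snap('wrist','w5')
im['cam_to_world']=T; pickle.dump(im,open('pics/w5.pkl','wb'))
c,n=np.cos(.031),np.sin(.031)
for x,y,z in [(60,75,92),(60,-75,92),(50,45,18),(50,-45,18),(17,56,18),(17,-56,18)]: print(x,y,proj(im,[.5685+(c*x-n*y)/1e3,-.0232+(n*x+c*y)/1e3,z/1e3],T).round(0))
E
```

```text
t=9.73 p=[533.  -24.  128.5] F=[-0.4 -0.3 -6.2] q=[-0.09  0.11  2.03 -0.    1.    1.45] op=55.0
 d=[ 0.2 78.   0.6] w=[0.001  0.0004 0.0018]
60 75 [89. 57.]
60 -75 [462.  57.]
50 45 [201.  85.]
50 -45 [350.  85.]
17 56 [188. 140.]
17 -56 [364. 140.]
```

View pics/w5.png

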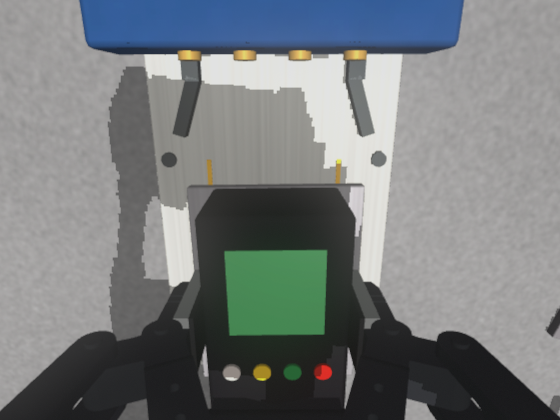

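The module is held level over the bare plate. The rail ends are at (189,135) and (361,135), so the bed centre is about 1 mm to the left, and the head's edge is square to the tool. I'll set the module down and release it.

Call:
apply_moves(
  plan=[
    {"dx":-1,"dy":25,"dz":0,"wx":0,"wy":0,"wz":0,"jaw":45},
    {"dx":-1,"dy":50,"dz":0,"wx":0,"wy":0,"wz":0,"jaw":45},
    {"dx":-1,"dy":66,"dz":0,"wx":0,"wy":0,"wz":0,"jaw":45},
    {"dx":-1,"dy":73,"dz":0,"wx":0,"wy":0,"wz":0,"jaw":45},
    {"dx":-1,"dy":76,"dz":0,"wx":0,"wy":0,"wz":0,"jaw":45},
    {"dx":-1,"dy":78,"dz":0,"wx":0,"wy":0,"wz":0,"jaw":45},
    {"dx":-1,"dy":78,"dz":0,"wx":0,"wy":0,"wz":0,"jaw":45},
    {"dx":-1,"dy":78,"dz":0,"wx":0,"wy":0,"wz":0,"jaw":45},
  ],
)

```text
time_s: 10.5
ee_pos: [0.5346, -0.0244, 0.0521]
eef_rot: [-1.223, 1.185, -1.19]
contact_force: [-0.1, 0.1, -6.4]
opening: 0.0547
```

Call:
apply_moves(
  plan=[
    {"dx":0,"dy":1,"dz":0,"wx":0,"wy":0,"wz":0,"jaw":45},
    {"dx":0,"dy":2,"dz":0,"wx":0,"wy":0,"wz":0,"jaw":45},
    {"dx":0,"dy":3,"dz":0,"wx":0,"wy":0,"wz":0,"jaw":45},
    {"dx":0,"dy":3,"dz":0,"wx":0,"wy":0,"wz":0,"jaw":45},
  ],
)

```text
time_s: 10.83
ee_pos: [0.5353, -0.0244, 0.0497]
eef_rot: [-1.222, 1.184, -1.191]
contact_force: [0.7, -1.6, -4.7]
opening: 0.055
```

Contact is starting, so I'll release and rise.

Call:
apply_moves(
  plan=[
    {"dx":0,"dy":1,"dz":0,"wx":0,"wy":0,"wz":0,"jaw":45},
    {"dx":0,"dy":1,"dz":0,"wx":0,"wy":0,"wz":0,"jaw":45},
    {"dx":0,"dy":0,"dz":0,"wx":0,"wy":0,"wz":0,"jaw":85},
    {"dx":0,"dy":0,"dz":0,"wx":0,"wy":0,"wz":0,"jaw":85},
    {"dx":0,"dy":0,"dz":0,"wx":0,"wy":0,"wz":0,"jaw":85},
    {"dx":0,"dy":0,"dz":0,"wx":0,"wy":0,"wz":0,"jaw":85},
    {"dx":0,"dy":0,"dz":0,"wx":0,"wy":0,"wz":0,"jaw":85},
    {"dx":0,"dy":-30,"dz":0,"wx":0,"wy":0,"wz":0,"jaw":85},
    {"dx":0,"dy":-65,"dz":0,"wx":0,"wy":0,"wz":0,"jaw":85},
    {"dx":0,"dy":-100,"dz":-20,"wx":0,"wy":0,"wz":0,"jaw":85},
    {"dx":0,"dy":-110,"dz":-50,"wx":0,"wy":0,"wz":0,"jaw":85},
    {"dx":0,"dy":-110,"dz":-80,"wx":0,"wy":0,"wz":0,"jaw":85},
    {"dx":0,"dy":-110,"dz":-80,"wx":0,"wy":0,"wz":0,"jaw":85},
  ],
)

```text
time_s: 11.92
ee_pos: [0.4503, -0.0263, 0.1593]
eef_rot: [-1.224, 1.186, -1.189]
contact_force: [-0.9, 0.7, -1.1]
opening: 0.0848
```

```bash
python3 - <<'E'
from h import *
go(450,-27,70,.031-np.pi/2)
T=wT(manip.get_image('wrist')); im=snap('wrist','w6')
im['cam_to_world']=T; pickle.dump(im,open('pics/w6.pkl','wb'))
c,n=np.cos(.031),np.sin(.031)
for x,y,z in [(50,45,18),(50,-45,18),(17,56,18),(17,-56,18)]: print(x,y,proj(im,[.5705+(c*x-n*y)/1e3,-.0225+(n*x+c*y)/1e3,z/1e3],T).round(0))
for x,y,z in [(75,28,46),(75,-28,46),(-15,-28,46),(-15,28,46),(-63,0,50),(75,40,6),(75,-40,6)]: print(x,y,proj(im,[.504+(c*x-n*y)/1e3,-.0248+(n*x+c*y)/1e3,z/1e3+.008],T).round(0))
E
```

```text
t=11.92 p=[450.3 -26.3 159.3] F=[-0.9  0.7 -1.1] q=[-0.11 -0.09  2.16 -0.    1.06  1.43] op=84.8
 d=[ 0.5 89.3 -0.3] w=[-0.0004 -0.0017  0.0021]
50 45 [202. -56.]
50 -45 [348. -56.]
17 56 [188.   5.]
17 -56 [362.   5.]
75 28 [225.   8.]
75 -28 [326.   7.]
-15 -28 [320. 167.]
-15 28 [232. 167.]
-63 0 [276. 239.]
75 40 [215.  21.]
75 -40 [336.  21.]
```

View pics/w6.png

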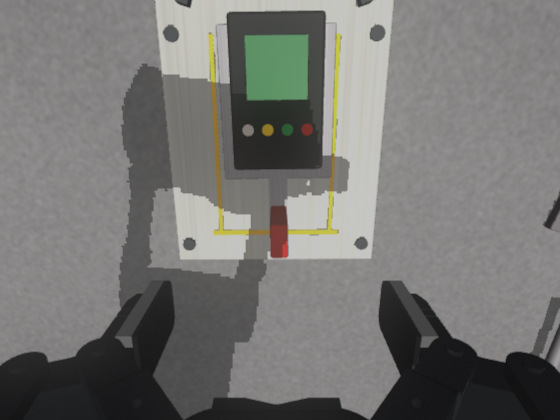

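The module stands flat and released on the bed. Its nose is on the centre line, and the tab is at (279,232), about 2 mm to the right. I'll grip the tab lightly and slide the module with it.

```bash
python3 - <<'E'
from h import *
go(441,-28.4,46,.031-np.pi/2)
E
```

```text
t=12.02 p=[454.1 -26.5 159.5] F=[ 0.6 -0.1 -0.1] q=[-0.11 -0.08  2.16 -0.    1.06  1.43] op=85.1
 d=[  1.2 113.4 -13.7] w=[-0.0043 -0.0019  0.0024]
```

Call:
apply_moves(
  plan=[
    {"dx":1,"dy":35,"dz":-12,"wx":-0.004,"wy":-0.002,"wz":0.002,"jaw":40},
    {"dx":1,"dy":70,"dz":-12,"wx":-0.004,"wy":-0.002,"wz":0.002,"jaw":40},
    {"dx":1,"dy":95,"dz":-12,"wx":-0.004,"wy":-0.002,"wz":0.002,"jaw":40},
    {"dx":1,"dy":108,"dz":-12,"wx":-0.004,"wy":-0.002,"wz":0.002,"jaw":40},
    {"dx":1,"dy":113,"dz":-12,"wx":-0.004,"wy":-0.002,"wz":0.002,"jaw":40},
    {"dx":1,"dy":113,"dz":-12,"wx":-0.004,"wy":-0.002,"wz":0.002,"jaw":40},
    {"dx":1,"dy":113,"dz":-12,"wx":-0.004,"wy":-0.002,"wz":0.002,"jaw":40},
    {"dx":1,"dy":113,"dz":-12,"wx":-0.004,"wy":-0.002,"wz":0.002,"jaw":40},
  ],
  squeeze=25,
)

```text
time_s: 12.68
ee_pos: [0.4444, -0.0283, 0.0476]
eef_rot: [-1.222, 1.184, -1.188]
contact_force: [0.4, -0.0, 0.5]
opening: 0.0401
```

Call:
apply_moves(
  plan=[
    {"dx":0,"dy":0,"dz":0,"wx":0,"wy":0,"wz":0,"jaw":5},
    {"dx":0,"dy":0,"dz":0,"wx":0,"wy":0,"wz":0,"jaw":5},
    {"dx":0,"dy":0,"dz":0,"wx":0,"wy":0,"wz":0,"jaw":5},
    {"dx":0,"dy":0,"dz":0,"wx":0,"wy":0,"wz":0,"jaw":5},
    {"dx":0,"dy":0,"dz":0,"wx":0,"wy":0,"wz":0,"jaw":5},
    {"dx":0,"dy":0,"dz":0,"wx":0,"wy":0,"wz":0,"jaw":5},
  ],
)

```text
time_s: 13.18
ee_pos: [0.4459, -0.0284, 0.049]
eef_rot: [-1.22, 1.181, -1.19]
contact_force: [0.4, 0.7, 6.2]
opening: 0.0115
```

```bash
python3 - <<'E'
from h import *
c,n=np.cos(.031),np.sin(.031); p=np.array([570.5+7*c,-22.8+7*n])
go(*p,46,.031-np.pi/2)
E
```

```text
t=13.18 p=[445.9 -28.4  49. ] F=[0.4 0.7 6.2] q=[-0.12  0.06  2.26 -0.    0.81  1.42] op=11.5
 d=[ -1.7   3.8 131.7] w=[-0.0058  0.0005  0.0012]
```

The tab is held (11.5 mm opening), and the vertical force shows the module is pressed down rather than lifted. I'll slide most of the way now.

Call:
apply_moves(
  plan=[
    {"dx":0,"dy":0,"dz":6,"wx":0,"wy":0,"wz":0,"jaw":5},
    {"dx":0,"dy":0,"dz":14,"wx":0,"wy":0,"wz":0,"jaw":5},
    {"dx":-0.5,"dy":0,"dz":22,"wx":0,"wy":0,"wz":0,"jaw":5},
    {"dx":-0.5,"dy":0,"dz":30,"wx":0,"wy":0,"wz":0,"jaw":5},
    {"dx":-1,"dy":0,"dz":38,"wx":0,"wy":0,"wz":0,"jaw":5},
    {"dx":-1,"dy":0,"dz":46,"wx":0,"wy":0,"wz":0,"jaw":5},
    {"dx":-1,"dy":0,"dz":54,"wx":0,"wy":0,"wz":0,"jaw":5},
    {"dx":-1.5,"dy":0,"dz":62,"wx":0,"wy":0,"wz":0,"jaw":5},
    {"dx":-1.5,"dy":0,"dz":68,"wx":0,"wy":0,"wz":0,"jaw":5},
    {"dx":-1.5,"dy":0,"dz":70,"wx":0,"wy":0,"wz":0,"jaw":5},
    {"dx":-1.5,"dy":0,"dz":70,"wx":0,"wy":0,"wz":0,"jaw":5},
  ],
)

```text
time_s: 14.1
ee_pos: [0.5157, -0.0246, 0.049]
eef_rot: [-1.221, 1.181, -1.189]
contact_force: [0.4, -0.3, 0.0]
opening: 0.0119
```

Call:
apply_moves(
  plan=[
    {"dx":0,"dy":0,"dz":6,"wx":0,"wy":0,"wz":0,"jaw":5},
    {"dx":0,"dy":0,"dz":13,"wx":0,"wy":0,"wz":0,"jaw":5},
    {"dx":0,"dy":0,"dz":20,"wx":0,"wy":0,"wz":0,"jaw":5},
    {"dx":0,"dy":0,"dz":27,"wx":0,"wy":0,"wz":0,"jaw":5},
    {"dx":0,"dy":0,"dz":34,"wx":0,"wy":0,"wz":0,"jaw":5},
    {"dx":0,"dy":0,"dz":40,"wx":0,"wy":0,"wz":0,"jaw":5},
    {"dx":0,"dy":0,"dz":45,"wx":0,"wy":0,"wz":0,"jaw":5},
    {"dx":0,"dy":0,"dz":48,"wx":0,"wy":0,"wz":0,"jaw":5},
    {"dx":0,"dy":0,"dz":48,"wx":0,"wy":0,"wz":0,"jaw":5},
  ],
)

```text
time_s: 14.85
ee_pos: [0.5649, -0.0231, 0.0491]
eef_rot: [-1.219, 1.18, -1.19]
contact_force: [1.3, 0.5, -4.2]
opening: 0.0117
```

```bash
python3 - <<'E'
from h import *
c,n=np.cos(.031),np.sin(.031); p=np.array([570.5+7*c,-22.8+7*n])
go(*p,46,.031-np.pi/2)
E
```

```text
t=14.85 p=[564.9 -23.1  49.1] F=[ 1.3  0.5 -4.2] q=[-0.08  0.27  2.02 -0.    0.85  1.45] op=11.7
 d=[-0.1  3.2 12.5] w=[-0.0071  0.0005  0.0011]
```

Call:
apply_moves(
  plan=[
    {"dx":0,"dy":1,"dz":2,"wx":0,"wy":0,"wz":0,"jaw":5},
    {"dx":0,"dy":1,"dz":4,"wx":0,"wy":0,"wz":0,"jaw":5},
    {"dx":0,"dy":1,"dz":6,"wx":0,"wy":0,"wz":0,"jaw":5},
    {"dx":0,"dy":1,"dz":8,"wx":0,"wy":0,"wz":0,"jaw":5},
    {"dx":0,"dy":1,"dz":8,"wx":0,"wy":0,"wz":0,"jaw":5},
  ],
)

```text
time_s: 15.27
ee_pos: [0.5727, -0.0228, 0.0489]
eef_rot: [-1.22, 1.181, -1.19]
contact_force: [-5.2, 0.7, 5.7]
opening: 0.0119
```

Call:
apply_moves(
  plan=[
    {"dx":0,"dy":0,"dz":2,"wx":0,"wy":0,"wz":0,"jaw":5},
    {"dx":0,"dy":0,"dz":3,"wx":0,"wy":0,"wz":0,"jaw":5},
    {"dx":0,"dy":0,"dz":4,"wx":0,"wy":0,"wz":0,"jaw":5},
    {"dx":0,"dy":0,"dz":4,"wx":0,"wy":0,"wz":0,"jaw":5},
  ],
)

```text
time_s: 15.6
ee_pos: [0.5766, -0.0227, 0.049]
eef_rot: [-1.22, 1.181, -1.189]
contact_force: [-3.6, -0.4, 1.6]
opening: 0.0115
```

Call:
apply_moves(
  plan=[
    {"dx":0,"dy":0,"dz":2,"wx":0,"wy":0,"wz":0,"jaw":5},
    {"dx":0,"dy":0,"dz":3,"wx":0,"wy":0,"wz":0,"jaw":5},
    {"dx":0,"dy":0,"dz":4,"wx":0,"wy":0,"wz":0,"jaw":5},
    {"dx":0,"dy":0,"dz":4,"wx":0,"wy":0,"wz":0,"jaw":5},
  ],
)

```text
time_s: 15.93
ee_pos: [0.5808, -0.0226, 0.0489]
eef_rot: [-1.22, 1.181, -1.189]
contact_force: [-2.6, -0.4, -0.1]
opening: 0.0117
```

Call:
apply_moves(
  plan=[
    {"dx":0,"dy":0,"dz":2,"wx":0,"wy":0,"wz":0,"jaw":5},
    {"dx":0,"dy":0,"dz":3,"wx":0,"wy":0,"wz":0,"jaw":5},
    {"dx":0,"dy":0,"dz":3,"wx":0,"wy":0,"wz":0,"jaw":5},
  ],
)

```text
time_s: 16.18
ee_pos: [0.5842, -0.0225, 0.049]
eef_rot: [-1.22, 1.181, -1.19]
contact_force: [-2.3, 0.0, 0.3]
opening: 0.0115
```

Call:
apply_moves(
  plan=[
    {"dx":0,"dy":0,"dz":1,"wx":0,"wy":0,"wz":0,"jaw":5},
    {"dx":0,"dy":0,"dz":2,"wx":0,"wy":0,"wz":0,"jaw":5},
    {"dx":0,"dy":0,"dz":3,"wx":0,"wy":0,"wz":0,"jaw":5},
    {"dx":0,"dy":0,"dz":3,"wx":0,"wy":0,"wz":0,"jaw":5},
  ],
)

```text
time_s: 16.52
ee_pos: [0.5853, -0.0225, 0.0489]
eef_rot: [-1.223, 1.184, -1.187]
contact_force: [-9.9, 0.1, 6.6]
opening: 0.0116
```

```bash
python3 - <<'E'
from h import *
go(580,-22,49,.031-np.pi/2)
T=wT(manip.get_image('wrist')); im=snap('wrist','w7')
im['cam_to_world']=T; pickle.dump(im,open('pics/w7.pkl','wb'))
a=snap('scene','sc2')
A=cv2.imread('pics/w7.png'); B=cv2.imread('pics/sc2.png')[195:315,255:365]
cv2.imwrite('pics/v.png',np.hstack([cv2.resize(A,(400,300)),np.zeros((300,2,3),np.uint8),cv2.resize(B,(275,300),interpolation=cv2.INTER_CUBIC)]))
E
```

```text
t=16.52 p=[585.3 -22.5  48.9] F=[-9.9  0.1  6.6] q=[-0.08  0.3   1.97 -0.    0.87  1.46] op=11.6
 d=[-0.6 -0.1 -5.3] w=[-0.0021  0.0007  0.0009]
```

Call:
apply_moves(
  plan=[
    {"dx":0,"dy":0,"dz":2,"wx":0,"wy":0,"wz":0,"jaw":5},
    {"dx":0,"dy":0,"dz":2,"wx":0,"wy":0,"wz":0,"jaw":5},
  ],
)

```text
time_s: 16.83
ee_pos: [0.5853, -0.0225, 0.0489]
eef_rot: [-1.226, 1.187, -1.185]
contact_force: [-10.7, -0.2, 7.6]
opening: 0.0115
```

View pics/v.png

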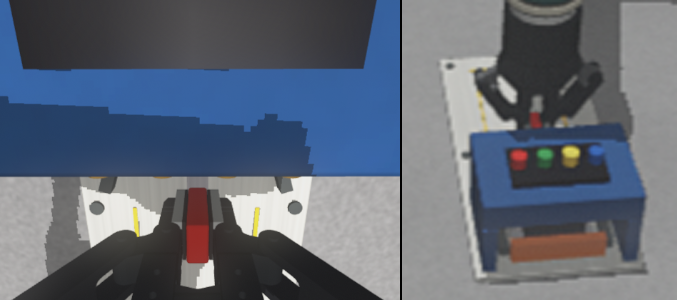

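The forward force rose to about 10 N and the position no longer changes, so the module is home against the stop. I'll release, back straight out, then rise.

Call:
apply_moves(
  plan=[
    {"dx":0,"dy":0,"dz":0,"wx":0,"wy":0,"wz":0,"jaw":28},
    {"dx":0,"dy":0,"dz":0,"wx":0,"wy":0,"wz":0,"jaw":28},
    {"dx":0,"dy":0,"dz":0,"wx":0,"wy":0,"wz":0,"jaw":28},
    {"dx":0,"dy":0,"dz":0,"wx":0,"wy":0,"wz":0,"jaw":28},
    {"dx":0,"dy":0,"dz":-10,"wx":0,"wy":0,"wz":0,"jaw":28},
    {"dx":0,"dy":0,"dz":-25,"wx":0,"wy":0,"wz":0,"jaw":28},
    {"dx":0,"dy":0,"dz":-50,"wx":0,"wy":0,"wz":0,"jaw":28},
    {"dx":0,"dy":-30,"dz":-75,"wx":0,"wy":0,"wz":0,"jaw":28},
    {"dx":0,"dy":-60,"dz":-95,"wx":0,"wy":0,"wz":0,"jaw":28},
    {"dx":0,"dy":-100,"dz":-110,"wx":0,"wy":0,"wz":0,"jaw":28},
    {"dx":0,"dy":-110,"dz":-110,"wx":0,"wy":0,"wz":0,"jaw":28},
    {"dx":0,"dy":-110,"dz":-110,"wx":0,"wy":0,"wz":0,"jaw":28},
    {"dx":0,"dy":-110,"dz":-110,"wx":0,"wy":0,"wz":0,"jaw":28},
  ],
)

```text
time_s: 17.92
ee_pos: [0.4763, -0.0259, 0.16]
eef_rot: [-1.224, 1.184, -1.187]
contact_force: [-0.2, -0.1, -0.1]
opening: 0.0278
```

```bash
python3 - <<'E'
from h import *
go(470,-27,160,.031-np.pi/2)
T=wT(manip.get_image('wrist')); im=snap('wrist','w8')
T2=wT(im); print(np.abs(T2-T).max())
c,n=np.cos(.031),np.sin(.031)
for x,y,z in [(17,56,18),(17,-56,18),(-5,0,58),(7,0,58),(19,0,58)]: print(x,y,proj(im,[.5705+(c*x-n*y)/1e3,-.0225+(n*x+c*y)/1e3,z/1e3],T).round(0))
a=snap('scene','sc3'); B=cv2.imread('pics/sc3.png')[170:310,260:450]
A=cv2.imread('pics/w8.png')
cv2.imwrite('pics/v2.png',np.hstack([cv2.resize(A[:300,130:430],(400,400)),cv2.resize(B,(400,400))]))
E
```

```text
t=17.92 p=[476.3 -25.9 160. ] F=[-0.2 -0.1 -0.1] q=[-0.11 -0.03  2.12 -0.    1.06  1.43] op=27.8
 d=[ 0.9 -0.  -6.3] w=[-0.0011  0.0007  0.0012]
0.001950974271520245
17 56 [191.  42.]
17 -56 [361.  42.]
-5 0 [276.  76.]
7 0 [276.  53.]
19 0 [276.  30.]
```

View pics/v2.png

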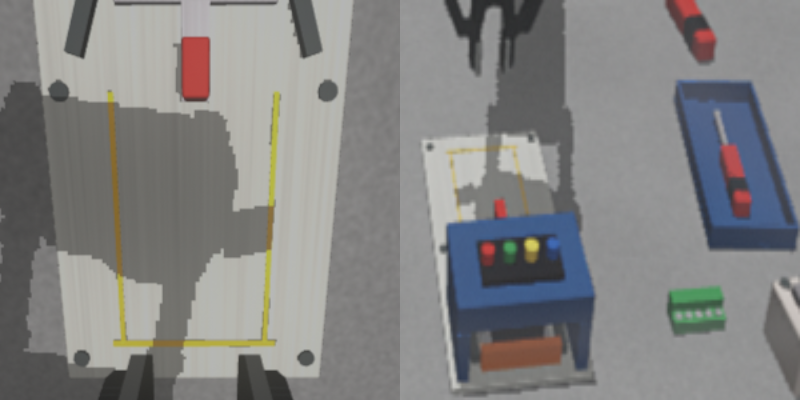

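The tab spans rows 28–71 with its centre at column 277. The fully home position predicts rows 30–76 at column 276, so the module is straight and home. The driver is in the tray and the arm is clear, so I'm handing in.

```bash
python3 -c "
from station import manip
print(manip.sign_off())"
```

```text
the job is handed in; nothing more can be done
None
```

The job is done and handed in at about 18 s of the 70 s limit; the hand-in gives no verdict.

- **Screwdriver:** I gripped the small one from the bed by its handle, laid it in the blue tray and released it. Two later views show it fully inside the walls.
- **Set-down:** I lifted the module by its box and set it down flat on the open part of the bed, about 10 mm short of the suggested apron point but within the limits. I released it and backed away.
- **Slide:** I slid it by a light grip on the tab. Sliding took about 2 to 3 N until the force rose to about 10 N. A further push moved it no more, so it is against the stop.
- **Last checks:** The tab's image position was within about 1 mm of the fully home position, straight and about 0.6 mm off the centre line. The arm was clear with about zero contact force. The terminal block looked undisturbed; I didn't check the breaker and meter in a final view, but nothing came near them.
- **Disagreements:**
  - The first top view put the bed 2–4 mm short along x, which the near view and the stop corrected.
  - Closing the fingers pushed the tool up about 1–3 mm, and late in the slide the tool briefly carried up to 4 N of lift. I lowered it 1 mm, and it stayed at a steady height.
- **Refused moves:** The first two move calls were refused because rows lacked some keys; nothing moved.

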